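# Settle the bedside for the night

### The job

Settle the bedside for the night by pressing three things down gently with the fingertips, in this order: the long bar on top of the alarm clock, then the round button on the low round sound machine, and last the steel cap on top of the little mushroom lamp. Push each one right in, so that it stays in. Leave the clock's small round key alone, and do not pick up, shove or knock over anything.

Things in the scene. Friction and masses are not known exactly. Their poses are not given: they have to be found in the camera images.
- clock: White box-shaped bedside alarm clock, 65 mm deep (its x) x 130 mm wide (its y) x 85 mm tall to the top of the case, 0.4 to 0.8 kg, standing loose on the table. Origin: centre of its underside; its dial looks along its -x. On its top are a long bar and, 67 mm to the bar's -y side, a small round key.
- bar_top (a point): Centre of the top face of the clock's long bar (60 mm long along the clock's y, 18 mm wide along its x), a raised push bar that stands about 18 mm above the case (103 mm above the table) when out. On the clock: x 0, y +20 mm. Moves with the bar.
- clock_bar (a joint): How far the clock's bar is pushed down, m: 0 fully out, 0.010 fully in; starts 0 to 0.0015. It slides straight down against about 2.5 N of friction and stays where it is left (no spring back). It sits on a springy rubber bumper of about 1.5 N per mm, which gives some 2 mm while it slides and up to 6 mm once it is in, and comes back up when released; a press of 5 to 6 N seats it fully.
- key_top (a point): Centre of the top of the clock's small round key (14 mm across, standing 6 mm above the case), not to be pressed. On the clock: x 0, y -47 mm.
- clock_key (a joint): How far the small key is pushed down, m: 0 out, 0.005 in. Starts at 0 and must be left out.
- sound: Sound machine: a low round white puck with a grey band, 120 mm across, 55 mm tall, 0.35 to 0.7 kg, standing loose on the table. Origin: centre of its underside.
- button_top (a point): Centre of the top face of the sound machine's round push button (30 mm across, about 18 mm above the puck's top, 73 mm above the table when out), set 30 mm off the puck's centre towards its -x; the dark speaker slots are across from it. Moves with the button.
- sound_button (a joint): How far that button is pushed down, m: 0 fully out, 0.010 fully in; starts 0 to 0.0015. It slides straight down against about 2.5 N of friction and stays where it is left (no spring back). It sits on a springy rubber bumper of about 1.5 N per mm, which gives some 2 mm while it slides and up to 6 mm once it is in, and comes back up when released; a press of 5 to 6 N seats it fully.
- lamp: Small cordless mushroom lamp: wooden foot 110 mm across, striped ceramic stem, white domed shade 140 mm across between 125 and 190 mm above the table, 0.5 to 1 kg, standing loose. Origin: centre of its underside.
- cap_top (a point): Centre of the top face of the lamp's switch, a round steel cap (30 mm across) on the middle of the dome, about 18 mm above it, 208 mm above the table when out. Moves with the cap.
- lamp_cap (a joint): How far the lamp's cap is pushed down, m: 0 fully out, 0.010 fully in; starts 0 to 0.0015. It slides straight down against about 2.5 N of friction and stays where it is left (no spring back). It sits on a springy rubber bumper of about 1.5 N per mm, which gives some 2 mm while it slides and up to 6 mm once it is in, and comes back up when released; a press of 5 to 6 N seats it fully.
- mug: Bystander, loose: stoneware mug, 80 mm across, 90 mm tall, side handle. Origin: centre of its underside.
- cream: Bystander, loose: small screw-lid cream jar, 56 mm across, 45 mm tall. Origin: centre of its underside.
- flask: Bystander, loose: slim steel bottle, 60 mm across, 170 mm tall. Origin: centre of its underside.
- candle: Bystander, loose: glass candle jar, 68 mm across, 70 mm tall. Origin: centre of its underside.
- bowl: Bystander, loose: white bowl, 124 mm across, 55 mm tall. Origin: centre of its underside.
- book: Bystander, loose: pocket book with a green cover lying flat, 105 x 150 x 24 mm. Origin: centre of its underside.
- balm: Bystander, loose: tiny lip-balm pot, 34 mm across, 30 mm tall, stands between the devices. Origin: centre of its underside.

How it is judged (in metres and radians):
On the way, in this order (a step that is already met when the one before it is completed fails the run):
1. the clock's long bar is pressed in (value of joint clock_bar above 0.006 m), for 0.1 s.
2. the sound machine's button is pressed in (value of joint sound_button above 0.006 m), for 0.1 s.
3. the lamp's cap is pressed in (value of joint lamp_cap above 0.006 m), for 0.1 s.
At the end, for the whole second after the job is handed in: Bar, button and cap are each at least 6 mm in (of 10), the clock's small key is out (under 2 mm), and clock, sound machine, lamp and all bystanders stand at rest, upright, within 30 mm of where they began (value of joint each of clock_bar, sound_button, lamp_cap above 0.006 m and value of joint clock_key below 0.002 m and height (world z) of each of clock, sound, lamp below 0.005 m and angle between each of clock, sound, lamp's own z axis and vertical below 0.05 rad and distance of each of clock, sound, lamp, mug, cream, flask, candle, bowl, book, balm from where it was at the start of the episode below 0.03 m and linear speed of each of clock, sound, lamp below 0.02 m/s and angle between each of mug, cream, flask, candle, bowl, book, balm's own z axis and vertical below 0.3 rad); the robot touches nothing.
It fails at once if one of the three is pushed in (over 3.5 mm) before the one that comes ahead of it in the order ((value of joint sound_button above 0.0035 m and value of joint clock_bar below 0.006 m) or (value of joint lamp_cap above 0.0035 m and value of joint sound_button below 0.006 m)).
It fails at once if the clock's small round key is pressed (2 mm) (value of joint clock_key above 0.002 m).
It fails at once if the clock, sound machine or lamp is lifted 15 mm, shoved 30 mm or tipped 0.25 rad (height (world z) of any of clock, sound, lamp above 0.015 m or angle between any of clock, sound, lamp's own z axis and vertical above 0.25 rad or distance of any of clock, sound, lamp from where it was at the start of the episode above 0.03 m).
It fails at once if the clock, sound machine or lamp is pressed hard, over 20 N (contact force between any of the fingers, the arm and clock above 20 N or contact force between any of the fingers, the arm and sound above 20 N or contact force between any of the fingers, the arm and lamp above 20 N).
It fails at once if a bystander is moved more than 30 mm or tipped 0.3 rad (distance of any of mug, cream, flask, candle, bowl, book, balm from where it was at the start of the episode above 0.03 m or angle between any of mug, cream, flask, candle, bowl, book, balm's own z axis and vertical above 0.3 rad).
It also fails if it takes over 53 s, if anything falls off the work surface, if the arm or the gripper's body presses on something with over 40 N, if the wrist force passes 120 N, or if a joint passes its speed limit or range.

### The arm

A 6-joint arm with a two-finger parallel gripper is mounted at the origin on the work surface. World frame = base frame: x ahead of the robot, y to its left, z up, the work surface at z = 0. Lengths are in mm, angles in rad, forces in N, time in s.
With the tool pointing down it reaches from about 300 to 775 mm from the base axis. Payload 14.6 kg.
Tool frame: the origin (TCP) lies at the very end of the fingers, on their centre line; the grasp point (between the pads) lies 19 mm behind it; z points along the fingers, y is the line along which they close (so a half turn about z gives the same grasp; the last joint's range is limited). The gripper opens to 94 mm and grips with 3 to 60 N. Pads are 16 mm wide; open, the fingers measure 119 mm over their backs; the gripper's body (75 mm by 177 mm) begins 78 mm behind the grasp point.
Start: joints at [1.218, 0.3, 1.521, -0, 1.321, -0.067], TCP at [155.056, 527.681, 205.446] pointing down, gripper open.
Joint ranges: [-3.03, 3.03], [-0.79, 2.21], [0.23, 2.52], [-1.04, 4.18], [0, 3.07], [-2.55, 2.55]. Speed limits (rad/s): [2.22, 2.22, 2.57, 3.14, 3.14, 3.14].

### API

Orientations are given as [roll, pitch, yaw] about the fixed x, y, z axes, in that order (R = Rz(yaw) Ry(pitch) Rx(roll)).
In Python, from cell import manip, camera, get_calibration gives the robot as it stands. The module is installed in compiled form; this text tells all that it offers.
- The arm moves only by the tool jog_arm, never from a script. Its argument "plan" is one flat list of numbers, 6 for each row, row after row: the shift along the world's x, y, z in m, then the turn, a rotation vector about the world's x, y, z in degrees. A call has 1 to 20 rows; each row is the pose to reach, as a shift and turn from the pose commanded when the call began; what a row does not reach only later rows make up. A row lasts 1/10 s, in which the tool goes at most 50 mm and 8.59 degrees, less where a joint would pass 70% of its speed; a pose out of reach is approached as far as the arm can. A call with a gripper value outside its range is refused whole. "claw" is the finger opening in m, from 0 to 0.094, set as the call begins (left out, the last holds). The fingers move at their own pace and stop on an object; "force" is the grip in N (left out, the last holds). Time passes only in rows, so rows that repeat a pose let the fingers close. It gives the time, the measured TCP pose, the force, the opening and the grip force at its end, in the units of the state.
- manip.read_state(): the state, without advancing time (a new reading comes with each control period).
- camera(name): name is "side" or "top"; returns (picture, depth): 384x512x3 uint8, red, green, blue; 384x512 float32, mm along the optical axis (not along the pixel's ray), 0 where there is no reading.
- get_calibration(name): a dict with "fx", "fy", "cx", "cy" (pixels), "origin" and "attitude" of the camera in the world. Camera axes: x right, y down, z forward; pixel columns grow to the right and rows downward; lengths in mm; the calibration is good to about 2 mm. A picture is of the moment at which its call begins. get_calibration takes no time and is no camera call.
- manip.sign_off(): hands the job in; it is judged then, once.
The state is a dict: "clock": time; "joints": joint angles; "qd": joint speeds; "effort": joint torques, N m; "eef_pos": TCP position; "eef_rot": TCP orientation; "wrist_force": force on the tool from outside, world axes, zero at the start; "moment": the same for the moment, N m; "finger_gap": finger opening in mm; "finger_force": force on a finger pad.
Only numpy, scipy, OpenCV 4.12 (cv2) and the standard library are available. Lean on these libraries where they do the work, as an engineer would, in place of code of your own. Each camera call takes 0.05 s, during which the arm holds its last target. There are 200 camera calls.

## Working session

There is one attempt and no reset: what is moved stays moved. The work goes in short steps, Python scripts to look and compute and a tool call to move; the robot and the scene stay as the last step left them, time stands still between calls to the robot, and variables do not carry over. Pictures are saved under pics/ and viewed, at most 10 in all, crops included, and the job is handed in when it is done.

Besides the shell and the picture viewer there is one more tool, called after "Call:" in YAML: its name, and indented under it one key for each argument. jog_arm: Moves the arm, as the interface text tells. Its arguments: {"type":"object","properties":{"plan":{"type":"array"},"claw":{"type":"number"},"force":{"type":"number"}},"required":["plan"]}

```bash
mkdir -p pics; cat > h.py <<'E'
import numpy as np,cv2
from cell import manip,camera,get_calibration
def snap(n,tag):
    p,d=camera(n); cv2.imwrite(f'pics/{tag}.png',p[:,:,::-1]); np.savez(f'{tag}.npz',p=p,d=d); return p,d
def world(n,d):
    c=get_calibration(n); v,u=np.mgrid[:384,:512]
    P=np.stack([(u-c['cx'])/c['fx']*d,(v-c['cy'])/c['fy']*d,d],-1)
    return P,c
E
python3 - <<'E'
from h import *
for n in ('side','top'):
    snap(n,n+'0'); print(get_calibration(n))
s=manip.read_state(); print(s)
a=cv2.imread('pics/top0.png');cv2.imwrite('pics/top0b.png',cv2.resize(a,(800,600)))
E
```

```text
{'fx': 485.243962474888, 'fy': 485.243962474888, 'cx': 241.93147949245414, 'cy': 192.02149542752665, 'origin': array([ 228.10009856,  655.70632524, 1031.14533532]), 'attitude': array([-2.45852833,  0.0028399 , -2.68913178])}
{'fx': 373.68181584377567, 'fy': 373.68181584377567, 'cx': 253.9020557864316, 'cy': 189.38634607546558, 'origin': array([ 474.97298661,  -12.35124057, 1160.75798424]), 'attitude': array([-3.05569931,  0.01120753, -1.57756714])}
{'clock': 0.1, 'joints': array([ 1.21840466e+00,  3.00377698e-01,  1.52151296e+00,  2.13489867e-05,
        1.32068737e+00, -6.65948254e-02]), 'qd': array([ 7.66607944e-04, -8.31382535e-04, -3.07217821e-03, -4.93118664e-04,
        6.47550888e-05,  5.02336982e-04]), 'effort': array([-8.34793736e-04, -5.32652271e+01, -3.53282154e+01,  7.08440691e-02,
        2.35198403e-02, -1.28805954e-05]), 'eef_pos': array([154.97254472, 527.47645896, 204.96637573]), 'eef_rot': array([-3.14061084e+00, -8.62060216e-05,  2.85579047e+00]), 'wrist_force': array([-0.02529261, -0.17713076, -0.15204492]), 'moment': array([-0.00965943, -0.00423336, -0.00510604]), 'finger_force': 0.0, 'finger_gap': 94.10818902690495}
```

View pics/top0b.png

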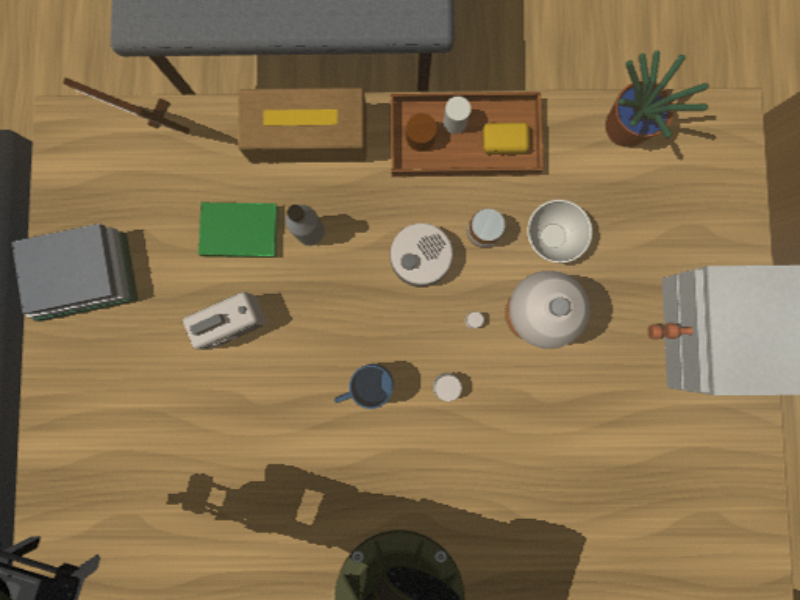

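View pics/side0.png

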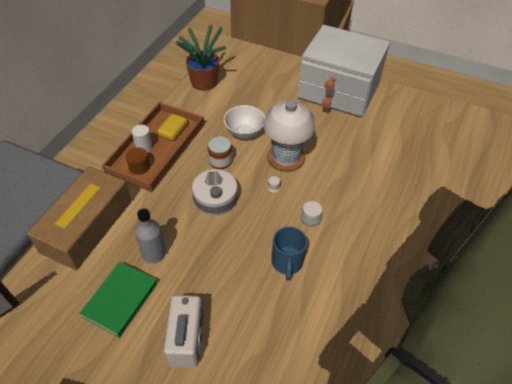

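The top view (800 px scale) shows the clock bar near (208,325), the key at (242,309), the sound button at (410,262) and the lamp cap at (560,306). The side view confirms the layout, and the arm is clear at the lower left.

```bash
cat > m.py <<'E'
from h import *
from scipy.spatial.transform import Rotation as R
def cast(n,uv,z):
    c=get_calibration(n); A=R.from_euler('xyz',c['attitude']).as_matrix()
    uv=np.atleast_2d(uv); r=np.c_[(uv[:,0]-c['cx'])/c['fx'],(uv[:,1]-c['cy'])/c['fy'],np.ones(len(uv))]@A.T
    return c['origin']+r*((z-c['origin'][2])/r[:,2])[:,None]
def cloud(n,d):
    c=get_calibration(n); A=R.from_euler('xyz',c['attitude']).as_matrix(); v,u=np.mgrid[:384,:512]
    return np.stack([(u-c['cx'])/c['fx']*d,(v-c['cy'])/c['fy']*d,d],-1)@A.T+c['origin']
E
python3 - <<'E'
from m import *
seeds={'bar':((208,325),(181,330),103),'key':((242,309),(185,300),91),'button':((410,262),(215,192),73),'cap':((560,306),(291,105),208)}
for n in('top','side'):
    f=np.load(n+'0.npz');p,d=f['p'],f['d'];W=cloud(n,d)
    for k,(t,s,z) in seeds.items():
        u,v=(np.array(t)*.64).round().astype(int) if n=='top' else s
        w=W[v-24:v+25,u-24:u+25]; 
        g=cv2.cvtColor(p,cv2.COLOR_RGB2GRAY).astype(int)
        m=(abs(g-np.median(g[v-1:v+2,u-1:u+2]))<28)&(np.ptp(p.astype(int),axis=2)<30)
        m&=abs(W[...,2]-z)<10
        _,L=cv2.connectedComponents(m.astype(np.uint8),connectivity=4)
        l=L[v,u]; q=np.argwhere(L==l)[:,::-1]
        if l==0: print(n,k,'none',W[v,u],p[v,u]);continue
        r=cv2.minAreaRect(cast(n,q,z)[:,:2].astype(np.float32))
        print(n,k,len(q),'cast',cast(n,q.mean(0),z)[0].round(1),'medz',np.median(W[L==l][:,2]).round(1),'rect',np.round(r[0],1),np.round(r[1],1),round(r[2],1))
E
```

```text
top bar 117 cast [518.6 347.3 103. ] medz 101.3 rect [518.6 347.5] [16.4 57. ] 24.2
top key 15 cast [544.5 286.   91. ] medz 90.5 rect [544.5 285.1] [11.7  8.6] 0.9
top button 74 cast [635.4 -22.1  73. ] medz 70.8 rect [636.  -22.1] [23.5 26.7] 89.5
top cap 99 cast [ 538.7 -266.8  208. ] medz 205.3 rect [ 538.2 -267.3] [25.4 25.7] 88.3
side bar 228 cast [517.1 351.9 103. ] medz 100.4 rect [517.5 350.9] [15.8 60.9] 24.0
side key 34 cast [544.8 287.3  91. ] medz 88.7 rect [544.2 287.1] [13.  11.5] 25.8
side button 86 cast [634.7 -17.1  73. ] medz 70.4 rect [634.7 -16.7] [26.1 31.7] 0.5
side cap 71 cast [ 538.9 -262.4  208. ] medz 205.4 rect [ 539.2 -263.4] [28.6 27.2] 25.7
```

Call:
jog_arm:
  plan: [0.04,-0.02,0.015,0,0,0,0.08,-0.04,0.015,0,0,0,0.12,-0.06,0.015,0,0,0,0.16,-0.08,0.015,0,0,0,0.2,-0.1,0.015,0,0,0,0.24,-0.12,0.015,0,0,0,0.28,-0.14,0.01,0,0,0,0.32,-0.16,0,0,0,0,0.345,-0.172,-0.02,0,0,0,0.363,-0.179,-0.05,0,0,0,0.363,-0.179,-0.07,0,0,0,0.363,-0.179,-0.08,0,0,0,0.363,-0.179,-0.085,0,0,0,0.363,-0.179,-0.085,0,0,0,0.363,-0.179,-0.085,0,0,0]
  claw: 0
  force: 5

```text
clock: 1.6
eef_pos: [518.2, 349.2, 121.6]
eef_rot: [3.14, 0.001, 2.856]
wrist_force: [-0.0, -0.4, 1.1]
finger_gap: 1.0
finger_force: 0.0
```

```bash
python3 - <<'E'
from m import *
s=manip.read_state(); print({k:np.round(s[k],2) for k in('clock','eef_pos','eef_rot','wrist_force','finger_gap')})
snap('side','side1')
p=np.load('side1.npz')['p'][260:380,110:260,::-1]; cv2.imwrite('pics/s1c.png',cv2.resize(p,None,fx=4,fy=4))
E
```

```text
{'clock': np.float64(1.6), 'eef_pos': array([518.15, 349.19, 121.63]), 'eef_rot': array([3.14, 0.  , 2.86]), 'wrist_force': array([-0.02, -0.36,  1.15]), 'finger_gap': np.float64(1.0)}
```

View pics/s1c.png

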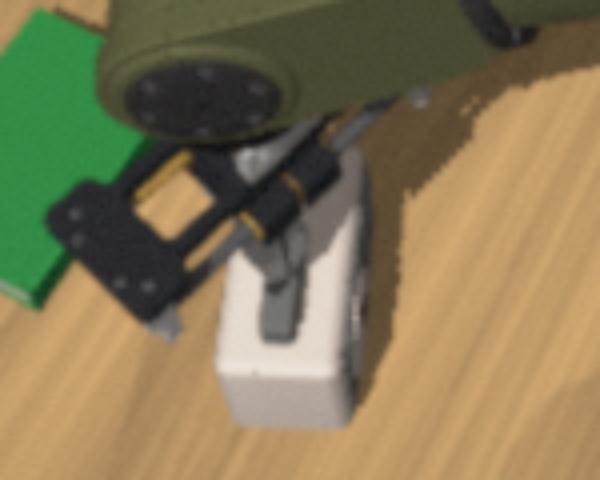

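The closed fingertips are over the bar, well away from the key. Now a slow descent while checking force.

Call:
jog_arm:
  plan: [0,0,-0.005,0,0,0,0,0,-0.01,0,0,0,0,0,-0.013,0,0,0,0,0,-0.015,0,0,0,0,0,-0.017,0,0,0,0,0,-0.019,0,0,0,0,0,-0.021,0,0,0,0,0,-0.023,0,0,0,0,0,-0.023,0,0,0,0,0,-0.023,0,0,0]

```text
clock: 2.65
eef_pos: [518.1, 348.7, 97.5]
eef_rot: [3.142, 0.0, 2.856]
wrist_force: [-0.5, -0.6, 2.1]
finger_gap: 0.2
finger_force: 0.9
```

Call:
jog_arm:
  plan: [0,0,-0.0015,0,0,0,0,0,-0.003,0,0,0,0,0,-0.0045,0,0,0,0,0,-0.006,0,0,0,0,0,-0.007,0,0,0,0,0,-0.007,0,0,0,0,0,-0.007,0,0,0]

```text
clock: 3.35
eef_pos: [518.1, 348.7, 90.5]
eef_rot: [3.142, 0.0, 2.856]
wrist_force: [-1.2, -0.4, 4.0]
finger_gap: 0.7
finger_force: 1.9
```

Call:
jog_arm:
  plan: [0,0,-0.0008,0,0,0,0,0,-0.0015,0,0,0,0,0,-0.0015,0,0,0,0,0,-0.0015,0,0,0]

```text
clock: 3.75
eef_pos: [518.1, 348.7, 89.2]
eef_rot: [3.141, 0.0, 2.856]
wrist_force: [-1.2, -0.8, 5.8]
finger_gap: 0.4
finger_force: 2.9
```

Call:
jog_arm:
  plan: [0,0,0.003,0,0,0,0,0,0.01,0,0,0,0,0,0.03,0,0,0,0,0,0.07,0,0,0,0,0,0.11,0,0,0,0,0,0.14,0,0,0,0.01,-0.03,0.14,0,0,0,0.022,-0.07,0.14,0,0,0,0.035,-0.11,0.14,0,0,0,0.048,-0.15,0.14,0,0,0,0.06,-0.19,0.14,0,0,0,0.073,-0.23,0.14,0,0,0,0.086,-0.27,0.14,0,0,0,0.098,-0.31,0.14,0,0,0,0.108,-0.34,0.14,0,0,0,0.114,-0.36,0.14,0,0,0,0.117,-0.368,0.13,0,0,0,0.117,-0.369,0.12,0,0,0,0.117,-0.369,0.12,0,0,0]

```text
clock: 5.65
eef_pos: [634.1, -19.4, 206.6]
eef_rot: [-3.141, -0.004, 2.856]
wrist_force: [-0.1, 0.2, 0.1]
finger_gap: 0.4
finger_force: 0.0
```

```bash
python3 - <<'E'
from m import *
for n in('side','top'): snap(n,n+'2')
a=np.load('side2.npz')['p'][70:380,110:340,::-1]; b=np.load('top2.npz')['p'][110:270,100:400,::-1]
cv2.imwrite('pics/c2.png',np.hstack([cv2.resize(a,(400,540)),cv2.resize(cv2.copyMakeBorder(b,0,56,0,0,0),(400,288+252))]))
# bar height from depth
f=np.load('side2.npz');W=cloud('side',f['d']);g=f['p']
for r in(16,-16):
    q=np.array([518-.39*r,349+.92*r]); m=np.hypot(W[...,0]-q[0],W[...,1]-q[1])<6; print(np.median(W[m][:,2]),m.sum())
E
```

```text
91.60036597318992 31
91.19999403705759 26
```

View pics/c2.png

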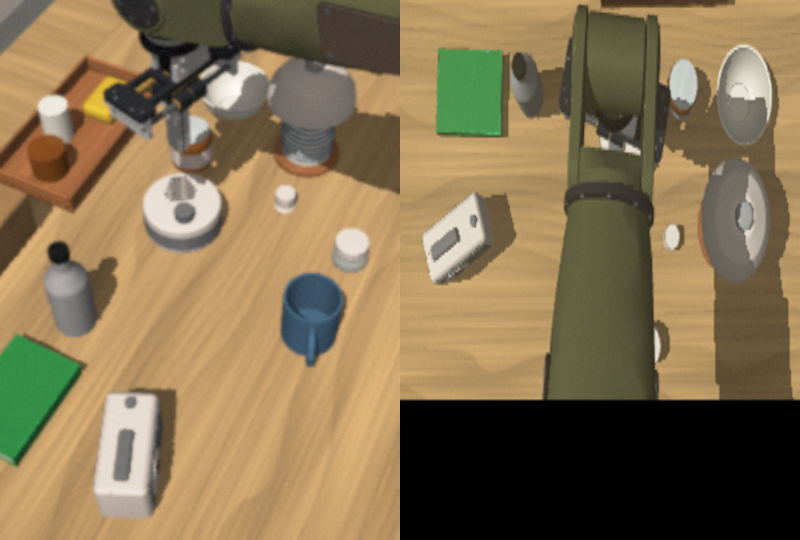

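The bar is down to about 91 mm (it was about 101), and nothing else has moved. The button sits below the fingers with clear space around it.

Call:
jog_arm:
  plan: [0.0005,0,-0.03,0,0,0,0.0005,0,-0.06,0,0,0,0.0005,0,-0.09,0,0,0,0.0005,0,-0.11,0,0,0,0.0005,0,-0.12,0,0,0,0.0005,0,-0.125,0,0,0,0.0005,0,-0.127,0,0,0,0.0005,0,-0.127,0,0,0,0.0005,0,-0.127,0,0,0]

```text
clock: 6.65
eef_pos: [636.0, -20.3, 82.9]
eef_rot: [3.141, 0.001, 2.856]
wrist_force: [-0.8, 0.5, -0.3]
finger_gap: 0.5
finger_force: 0.0
```

Call:
jog_arm:
  plan: [0,0,-0.004,0,0,0,0,0,-0.007,0,0,0,0,0,-0.009,0,0,0,0,0,-0.011,0,0,0,0,0,-0.013,0,0,0,0,0,-0.0145,0,0,0,0,0,-0.016,0,0,0,0,0,-0.0175,0,0,0,0,0,-0.019,0,0,0,0,0,-0.02,0,0,0,0,0,-0.02,0,0,0,0,0,-0.02,0,0,0]

```text
clock: 7.85
eef_pos: [635.6, -20.3, 62.0]
eef_rot: [-3.142, 0.0, 2.856]
wrist_force: [-2.8, -0.4, 1.6]
finger_gap: 0.4
finger_force: 1.0
```

Call:
jog_arm:
  plan: [0,0,-0.001,0,0,0,0,0,-0.002,0,0,0,0,0,-0.0025,0,0,0,0,0,-0.0025,0,0,0,0,0,-0.0025,0,0,0]

```text
clock: 8.35
eef_pos: [635.7, -20.3, 59.7]
eef_rot: [3.142, 0.0, 2.856]
wrist_force: [-3.3, 0.9, 5.0]
finger_gap: 0.4
finger_force: 2.6
```

Call:
jog_arm:
  plan: [0,0,0.003,0,0,0,0,0,0.012,0,0,0,0,0,0.04,0,0,0,0,0,0.08,0,0,0,0,0,0.12,0,0,0,0,0,0.16,0,0,0,0,0,0.19,0,0,0,0,0,0.2,0,0,0,-0.012,-0.03,0.2,0,0,0,-0.028,-0.07,0.2,0,0,0,-0.043,-0.11,0.2,0,0,0,-0.059,-0.15,0.2,0,0,0,-0.075,-0.19,0.2,0,0,0,-0.088,-0.225,0.2,0,0,0,-0.0965,-0.2445,0.195,0,0,0,-0.0965,-0.2445,0.185,0,0,0,-0.0965,-0.2445,0.175,0,0,0,-0.0965,-0.2445,0.17,0,0,0,-0.0965,-0.2445,0.17,0,0,0,-0.0965,-0.2445,0.17,0,0,0]

```text
clock: 10.35
eef_pos: [539.4, -264.1, 229.5]
eef_rot: [3.142, 0.0, 2.857]
wrist_force: [-0.4, 0.3, -0.8]
finger_gap: 0.1
finger_force: 0.0
```

```bash
python3 - <<'E'
from m import *
snap('side','side3')
a=np.load('side3.npz')['p'][70:230,160:360,::-1]
cv2.imwrite('pics/c3.png',cv2.resize(a,None,fx=3.5,fy=3.5))
f=np.load('side3.npz');W=cloud('side',f['d'])
m=np.hypot(W[...,0]-635,W[...,1]+19)<7; print(np.median(W[m][:,2]),m.sum())
s=manip.read_state();print(s['eef_pos'],s['wrist_force'])
E
```

```text
61.750181172962186 18
[ 539.46282186 -264.31095492  229.80427162] [0.1433219  0.49412557 0.50778359]
```

View pics/c3.png

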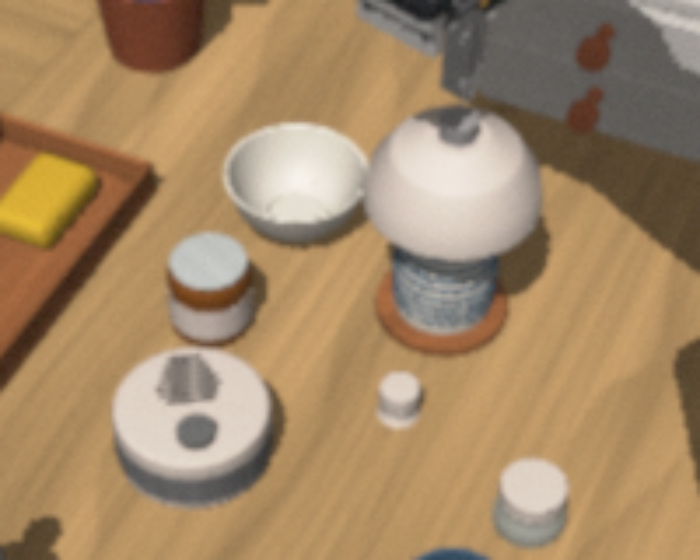

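The button is in: its top now reads 62 mm. The fingers stand just above the lamp cap, at crop pixel (460,100).

Call:
jog_arm:
  plan: [0,0,-0.006,0,0,0,0,0,-0.012,0,0,0,0,0,-0.016,0,0,0,0,0,-0.019,0,0,0,0,0,-0.021,0,0,0,0,0,-0.023,0,0,0,0,0,-0.0245,0,0,0,0,0,-0.026,0,0,0,0,0,-0.0275,0,0,0,0,0,-0.029,0,0,0,0,0,-0.0305,0,0,0,0,0,-0.032,0,0,0,0,0,-0.0325,0,0,0,0,0,-0.0325,0,0,0,0,0,-0.0325,0,0,0]

```text
clock: 11.9
eef_pos: [539.1, -264.9, 197.0]
eef_rot: [-3.142, 0.0, 2.856]
wrist_force: [-0.7, -0.3, 2.1]
finger_gap: 0.6
finger_force: 1.0
```

Call:
jog_arm:
  plan: [0,0,-0.001,0,0,0,0,0,-0.002,0,0,0,0,0,-0.0025,0,0,0,0,0,-0.0025,0,0,0,0,0,-0.0025,0,0,0]

```text
clock: 12.4
eef_pos: [539.1, -264.9, 194.7]
eef_rot: [-3.141, 0.0, 2.856]
wrist_force: [-0.9, 0.6, 4.5]
finger_gap: 0.3
finger_force: 2.6
```

Call:
jog_arm:
  plan: [0,0,-0.0007,0,0,0,0,0,-0.0007,0,0,0,0,0,-0.0007,0,0,0,0,0,0.003,0,0,0,0,0,0.01,0,0,0,0,0,0.03,0,0,0,0,0,0.06,0,0,0,0,0,0.08,0,0,0,-0.03,0,0.08,0,0,0,-0.07,0,0.08,0,0,0,-0.1,0,0.08,0,0,0,-0.1,0,0.08,0,0,0,-0.1,0,0.08,0,0,0]

```text
clock: 13.7
eef_pos: [439.0, -264.9, 275.0]
eef_rot: [-3.141, 0.001, 2.855]
wrist_force: [-0.4, -0.1, 0.0]
finger_gap: 0.5
finger_force: 0.0
```

```bash
python3 - <<'E'
from m import *
f0=np.load('side0.npz');W0=cloud('side',f0['d'])
snap('side','side4'); f=np.load('side4.npz');W=cloud('side',f['d'])
for k,x,y,r in(('bar',518,349,5),('button',635,-19,7),('cap',539,-264,7)):
    for w in(W0,W):
        m=(np.hypot(w[...,0]-x,w[...,1]-y)<r)&(w[...,2]>50); print(k,np.median(w[m][:,2]),m.sum())
a=f['p'][60:384,60:360,::-1]; cv2.imwrite('pics/c4.png',cv2.resize(a,None,fx=1.8,fy=1.8))
E
```

```text
bar 100.70158161518509 19
bar 91.90220045347803 18
button 70.4558716231179 17
button 61.052602127892555 17
cap 205.39856758753047 18
cap 196.93161511995106 11
```

View pics/c4.png

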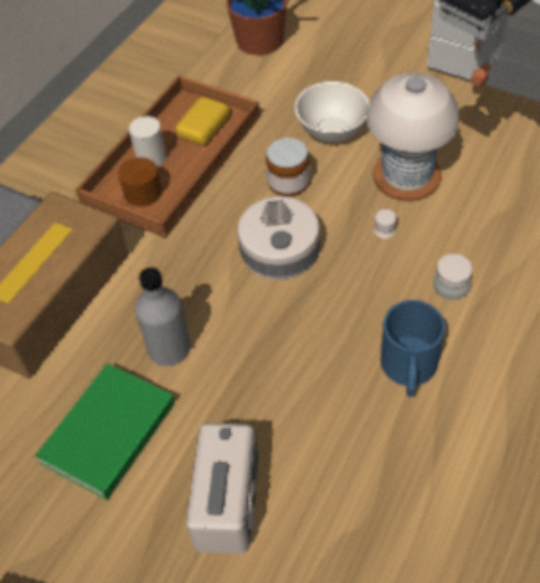

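The final view shows the bar at (217,488), the button at (281,240) and the cap at (415,85). Depth readings put all three about 9 mm lower than at the start. Everything is upright and in place, and the arm is clear.

```bash
python3 -c "from cell import manip; print(manip.sign_off())"
```

```text
the job is handed in; nothing more can be done
None
```

I pressed the clock bar, the sound machine button and the lamp cap in that order, and each stayed about 9 mm in by depth measurement. I left the key alone, nothing visibly moved, and the job is handed in; no verdict came back.

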